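# Set the purge nozzle over the sample and turn the gas on

## Task

Push the swinging arm of the gas purge stand round with a fingertip until its nozzle is over the middle of the smallest beaker, the one with the powder sample in it. Only when it is there, push the shut-off lever on the stand's supply pipe round from across the pipe until it lies fully in line with the pipe, pointing away from the column. Grip and lift nothing, and leave the beakers, the bottle and the jar standing where they are.

Things in the scene. Friction and masses are not known exactly. Their poses are not given: they have to be found in the camera images.
- stand: gas purge stand, fixed: 100 mm square foot plate, upright column with the swinging arm on a hub (38 mm wide, top 172 mm above the bench, the highest point), and a level 14 mm supply pipe, axis 45 mm up, running 345 mm from the column along the stand's -y. Origin: under the column's axis, on the bench; z up; its -x looks roughly to the robot, its -y to the right.
- swing_arm (a joint): angle (rad) of the nozzle arm about the column's axis; at q it points along (-cos q, -sin q) in the stand's frame: 0 to the robot, growing counterclockwise from above. Range -1.9 to 1.4, starts -1.75 to -1.25 (left); friction 0.15 N m, stays where left. A level round bar 12 mm thick, axis 155 mm above the bench, bare from 30 to 124 mm from the column's axis.
- nozzle_tip (a point): the lower end of the arm's downward nozzle (17 mm wide), 140 mm from the column's axis and 120 mm above the bench, higher than all the beakers
- shutoff_lever (a joint): angle (rad) of the lever about point valve_axis (vertical); at q it points along (-cos q, -sin q) in the stand's frame: 0 = across the pipe (shut), opening counterclockwise from above to its stop at 1.571 = in line with the pipe, pointing away from the column (open). Starts 0 to 0.25; friction 0.12 N m, stays where left.
- valve_axis (a point): point on the lever's turning axis, 270 mm from the column along the stand's -y, at the lever's mid-height, 93 mm above the bench
- lever_end (a point): end of the lever at its mid-height, 93 mm above the bench and 100 mm from its turning axis. The outer 68 mm is a grey grip sleeve 20 mm wide, 14 mm high, with only the bench below it (and the pipe when in line).
- tall_beaker: the smallest beaker, clear, 58 mm wide, 78 mm high, a little heap of powder on its floor; loose, upright. Origin: centre of its underside. It stands in one of three places about 140 mm from the column's axis, at arm angles of about -0.7, 0.1 or 0.9; the other two beakers have the others.
- beaker_250: the middle-sized clear beaker, empty, straight, 72 mm wide, 92 mm high, loose. Origin: centre of its underside. Leave it.
- plastic_beaker: the largest clear beaker, empty, tapered, 88 mm wide, 106 mm high, loose. Origin: centre of its underside. Leave it.
- reagent_bottle_2: small amber bottle with a black cap, 48 mm wide, 95 mm high, loose, behind the supply pipe. Origin: centre of its underside. Leave it.
- jar_2_1: small clear jar with a screw lid, 63 mm wide, 72 mm high, loose, behind the column. Origin: centre of its underside. Leave it.
Things that resemble listed ones, but are neither listed nor needed, are in the scene too. Leave any blue, purple or turquoise look-alike of the tall_beaker alone.

How it is judged:
By the outcome, as a careful person would: the job done as asked, in the order asked, and still so for the second after the job is handed in, with the robot touching nothing.
It also fails if it takes over 64 s, if anything falls off the work surface, if the arm or the gripper's body presses on something with over 40 N, if the wrist force passes 120 N, or if a joint passes its speed limit or range.

## Robot

A 6-joint arm with a two-finger parallel gripper is mounted at the origin on a cart in front of the work surface, level with it; the furniture and walls round the work are solid. World frame = base frame: x ahead of the robot, y to its left, z up, the work surface at z = 0. Lengths are in mm, angles in degrees, forces in N, time in s.
With the tool pointing down it reaches from about 350 to 875 mm from the base axis. Payload 4.2 kg.
Tool frame: the origin (TCP) lies between the finger pads; the fingertips stand bot.tips_ahead ahead of it and the grasp point (between the pads) lies 6 mm ahead of it (bot.tips_ahead is the distance from the TCP to the fingertips, in mm); z points along the fingers, y is the line along which they close (so a half turn about z gives the same grasp; the last joint's range is limited). The gripper opens to 85 mm and grips with 20 to 120 N. Pads are 22 mm wide; open, the fingers measure 114 mm over their backs; the gripper's body (76 mm by 85 mm) begins 54 mm behind the grasp point. The pads swing forward as they close: fully open they stand 13 mm farther back than shut.
Start: joints at [79.847, 22.042, 0.453, 0, -68.411, -14.817], TCP at [263.801, 566.576, 256.312] pointing down, gripper open.
Joint ranges: [-179.83, 179.83], [-69.29, 118.12], [-61.27, 80.66], [-181.25, 117.63], [-171.15, -9.14], [-177.46, 177.46]. Speed limits (degrees/s): [159.86, 159.86, 180, 180, 180, 180].

## Interface

Orientations are given as [roll, pitch, yaw] about the fixed x, y, z axes, in that order (R = Rz(yaw) Ry(pitch) Rx(roll)).
In Python, from bench import readout, cams, job, models, bot gives the robot as it stands.
- The arm moves only by the tool servo_tool, never from a script. Its argument "deltas" is a list of rows, each a list of 7 numbers: the turn, a rotation vector about the world's x, y, z in rad, then the shift along the world's x, y, z in mm, then the gripper command: -1 is fully open, 1 is shut, values between are in proportion. A call has 1 to 12 rows; each row is the pose to reach, as a shift and turn from the pose commanded when the call began; what a row does not reach only later rows make up. A row lasts 1/8 s, in which the tool goes at most 62.5 mm and 10.7 degrees, less where a joint would pass 70% of its speed; a pose out of reach is approached as far as the arm can. A call with a gripper value outside its range is refused whole. The fingers move at their own pace and stop on an object; "force" is the grip in N (left out, the last holds). Time passes only in rows, so rows that repeat a pose let the fingers close. It gives the time, the measured TCP pose, the force, the opening and the grip force at its end, in the units of the state.
- readout.observe(): the state, without advancing time (a new reading comes with each control period).
- cams.capture(name): name is "scene" or "top"; returns the picture (400x640x3 uint8, red, green, blue); there is no depth.
- cams.camera_model(name): a dict with "fx", "fy", "cx", "cy" (pixels), "eye" and "rotation" of the camera in the world. Camera axes: x right, y up, looking along -z (the intrinsics and any distortion apply to the point x, -y, -z); pixel columns grow to the right and rows downward; lengths in mm; the calibration is good to about 2 mm. A picture is of the moment at which its call begins. camera_model takes no time and is no camera call.
- job.close_job(): hands the job in; it is judged then, once.
Trained networks look in the newest picture that a camera, given by its name, has taken for a name from the list of things; names that differ only in an ending like _2 or _b are one class to them, and where a whole thing is asked for, a point or a joint stands for the part that bears it (a point fixed in the world has none). Each returns a list of dicts, best first, with "confidence" (0 to 1); they miss things now and then, are a little off and sometimes report something else, mostly with a low value. They report only what shows in the picture. A call takes as long as a camera call. They do not tell look-alikes from the thing itself.
- models.silhouettes(target, camera): "mask" (400x640 bool, what is visible of it) and "bbox" ([left, top, width, height] in pixels, round what is visible of it).
The state is a dict: "clock": time; "joint_positions": joint angles; "joint_vel": joint speeds; "joint_torque": joint torques, N m; "position": TCP position; "tool_rot": TCP orientation; "contact_force": force on the tool from outside, world axes, zero at the start; "wrist_torque": the same for the moment, N m; "opening": finger opening in mm; "grasp_force": force on a finger pad.
Only numpy, scipy, OpenCV 4.12 (cv2) and the standard library are available. Lean on these libraries where they do the work, as an engineer would, in place of code of your own. Each camera call takes 0.05 s, during which the arm holds its last target. There are 200 camera calls.

## Working session

There is one attempt and no reset: what is moved stays moved. The work goes in short steps, Python scripts to look and compute and a tool call to move; the robot and the scene stay as the last step left them, time stands still between calls to the robot, and variables do not carry over. Pictures are saved under pics/ and viewed, at most 10 in all, crops included, and the job is handed in when it is done.

Besides the shell and the picture viewer there is one more tool, called as name(argument=value, ...) on one line, values as JSON. servo_tool: Moves the arm, as the interface text tells. Its arguments: {"type":"object","properties":{"deltas":{"type":"array","items":{"type":"array","items":{"type":"number"}}},"force":{"type":"number"}},"required":["deltas"]}

```bash
mkdir -p pics
cat > h.py <<'E'
import numpy as np, cv2
from bench import readout, cams, job, models, bot
E
python3 - <<'E'
from h import *
for n in("scene","top"):
    im=cams.capture(n); cv2.imwrite(f"pics/{n}0.png",im[:,:,::-1])
    print(n,cams.camera_model(n))
    for t in("stand","swing_arm","nozzle_tip","shutoff_lever","lever_end","tall_beaker","beaker_250","plastic_beaker","reagent_bottle_2","jar_2_1"):
        try:
            for d in models.silhouettes(t,n)[:3]:
                m=d["mask"];r,c=np.nonzero(m);print(t,round(d["confidence"],2),d["bbox"],int(c.mean()),int(r.mean()))
        except Exception as e: print(t,e)
print(bot.tips_ahead,readout.observe())
E
```

```text
scene {'fx': 518.4545471343922, 'fy': 518.4545471343922, 'cx': 311.61028319627223, 'cy': 204.88793423671737, 'eye': array([-112.16232979, -437.09942557,  969.01380434]), 'rotation': array([ 43.78746209,   0.06779129, -53.22865086])}
stand 0.97 [256.0, 146.2, 153.7, 175.3] 331 238
swing_arm 0.79 [256.5, 147.2, 47.2, 41.1] 284 167
nozzle_tip 0.96 [258.8, 147.5, 41.1, 43.4] 283 167
nozzle_tip 0.21 [230.9, 191.0, 18.9, 33.1] 239 205
shutoff_lever 0.65 [343.1, 260.3, 39.7, 32.8] 359 276
lever_end 0.93 [338.9, 259.6, 42.0, 31.5] 359 276
tall_beaker 0.73 [228.9, 190.0, 23.1, 33.0] 239 204
tall_beaker 0.71 [183.6, 186.4, 27.5, 39.7] 197 206
tall_beaker 0.69 [214.4, 165.0, 25.5, 33.3] 226 178
beaker_250 0.96 [233.0, 213.5, 32.5, 45.1] 251 238
plastic_beaker 0.89 [277.1, 219.5, 36.3, 55.8] 296 247
reagent_bottle_2 0.83 [347.5, 202.4, 26.4, 37.4] 361 221
top {'fx': 518.0437441102547, 'fy': 518.0437441102547, 'cx': 323.17985185069466, 'cy': 191.4207821451325, 'eye': array([ 479.83863505,   69.5260271 , 1273.96087055]), 'rotation': array([  4.04871381,   0.39943829, -88.49957067])}
stand 0.75 [24
[... 809 characters left out ...]
lock': 1.1, 'joint_positions': array([ 7.98473194e+01,  2.20418812e+01,  4.51591196e-01, -3.56852256e-03,
       -6.84118992e+01, -1.48176407e+01]), 'joint_vel': array([ 0.00188125,  0.04862628,  0.01323088,  0.06645556, -0.00779733,
       -0.00826159]), 'joint_torque': array([ 1.96082838e-04, -3.92096078e+01,  1.88619822e+01,  4.19085547e+00,
       -3.52069701e-04, -1.23172150e-06]), 'position': array([263.78392239, 566.5638582 , 256.29361183]), 'tool_rot': array([ 1.79997035e+02,  2.64792990e-03, -2.49716344e+01]), 'contact_force': array([0.28702789, 0.20970813, 0.38201621]), 'wrist_torque': array([-0.00793126, -0.01830515, -0.00379181]), 'grasp_force': 0.0, 'opening': 85.67121439885061}
```

View pics/scene0.png

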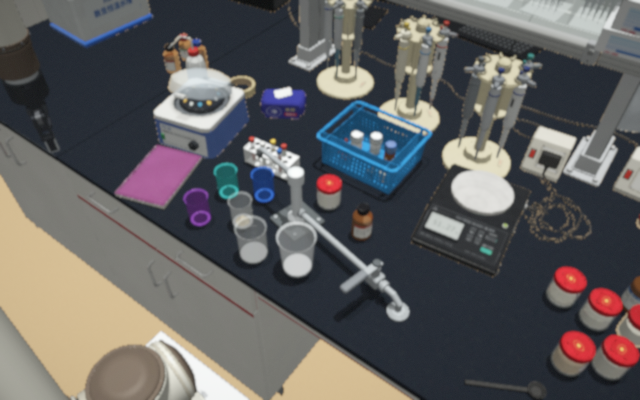

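View pics/top0.png

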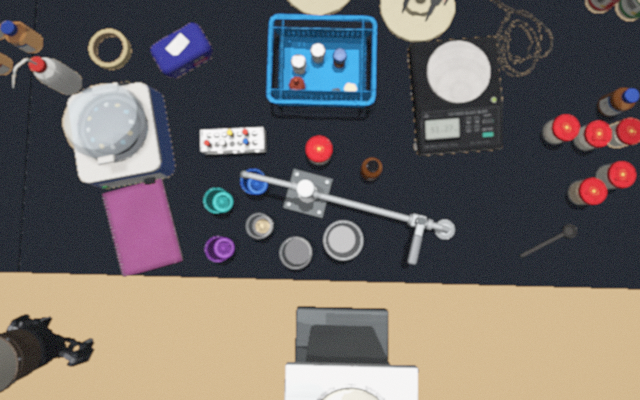

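The top picture shows the stand hub at (305,188), the arm pointing left to (243,174), and the lever from (418,219) to (413,262). Candidates for the tall_beaker in it:
- clear beaker with powder at (260,226)
- purple at (220,248)
- turquoise at (218,200)
- blue at (253,182)
- larger clear beakers at (296,252) and (343,240)

I choose (260,226) and will check it in a crop.

```bash
cat >> h.py <<'E'
from scipy.spatial.transform import Rotation as Ro
def C(n):
    m=cams.camera_model(n); return m,Ro.from_euler('xyz',m['rotation'],degrees=True).as_matrix()
def ray(n,u,v,z):
    m,R=C(n); d=R@np.array([(u-m['cx'])/m['fx'],-(v-m['cy'])/m['fy'],-1]); e=m['eye']; return (e+d*(z-e[2])/d[2])
def proj(n,p):
    m,R=C(n); q=R.T@(np.asarray(p,float)-m['eye']); return np.array([m['cx']+m['fx']*q[0]/-q[2], m['cy']-m['fy']*q[1]/-q[2]])
E
python3 - <<'E'
from h import *
im=cv2.imread("pics/top0.png")[140:280,200:460]
cv2.imwrite("pics/crop.png",cv2.resize(im,None,fx=3,fy=3,interpolation=cv2.INTER_CUBIC))
for nm,u,v,z in [("hub",305,188,172),("pipeend",446,229,20),("noz",243,174,155),("valve",418,219,93),("lev",413,262,93),("beak",260,226,40),("b250",296,252,50),("pl",343,240,50),("edge",300,277,0)]:
    print(nm,ray("top",u,v,z).round())
E
```

```text
hub [564. 118. 172.]
pipeend [ 485. -218.   20.]
noz [592. 255. 155.]
valve [ 506. -137.   93.]
lev [ 408. -127.   93.]
beak [481. 228.  40.]
b250 [422. 140.  50.]
pl [453.  31.  50.]
edge [359. 132.   0.]
```

View pics/crop.png

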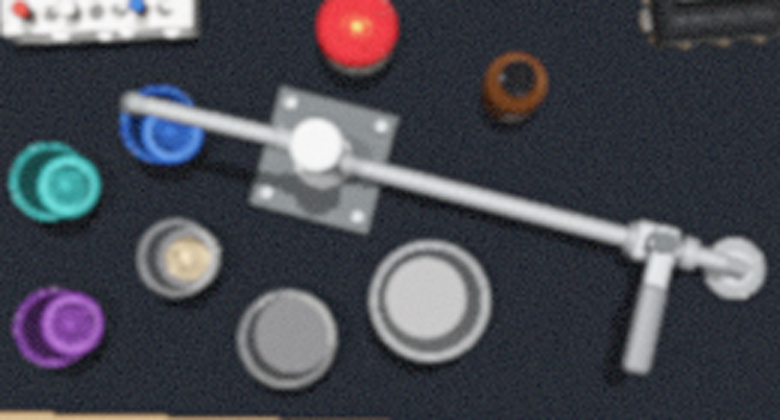

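The crop confirms it: the clear beaker with tan powder at crop (178,258), which is top pixel (259,226), is the smallest clear one. Next I fit the geometry.

```bash
cat >> h.py <<'E'
def tb(u,v,z): return ray("top",200+u/3-.33,140+v/3-.33,z)
E
python3 - <<'E'
from h import *
hub=tb(316,144,172);plate=tb(323.5,159,8)
print("hub",hub,"plate",plate)
v=tb(660,242,102);print("valve",v)
O=(hub+plate)/2
d=(v-O)[:2];print("dist",np.hypot(*d)); th=np.arctan2(d[1],d[0])+np.pi/2;print("yaw",np.degrees(th))
def ang(p,o):
    w=(p-o)[:2];return np.hypot(*w), (np.arctan2(w[1],w[0])-th-np.pi+np.pi)%(2*np.pi)-np.pi
def q(p,o):
    w=-(p-o)[:2];return np.hypot(*w).round(1),np.round((np.arctan2(w[1],w[0])-th+np.pi)%(2*np.pi)-np.pi,3)
print("armend",tb(130,102,155),q(tb(130,102,155),O))
print("lever end",tb(637,372,100),q(tb(637,372,100),v))
for nm,a in dict(tall=[(178,258,78),(186,258,5)],b250=[(287,338,92),(290,338,3)],pl=[(430,301,106),(425,299,3)],bot=[(516,82,95)],jar=[(358,28,72)]).items():
    for x in a: p=tb(*x);print(nm,p.round(),q(p,O))
# scene check
for p in [hub,v,tb(178,258,78),tb(637,372,100)]: print(proj("scene",p).round(1))
s=np.array(cv2.imread("pics/scene0.png"))[130:330,200:420]
cv2.imwrite("pics/scrop.png",cv2.resize(s,None,fx=3,fy=3,interpolation=cv2.INTER_CUBIC))
E
```

```text
hub [564.63616076 118.23789967 172.        ] plate [565.13130883 119.01065353   8.        ]
valve [ 502.76485139 -139.47600905  102.        ]
dist 265.47036204821524
yaw -13.532421296471338
armend [592.99095802 254.58519887 155.        ] (np.float64(138.8), np.float64(-1.538))
lever end [ 405.12611546 -123.90279152  100.        ] (np.float64(98.9), np.float64(0.078))
tall [481. 226.  78.] (np.float64(136.0), np.float64(-0.673))
tall [482. 229.   5.] (np.float64(138.2), np.float64(-0.688))
b250 [423. 139.  92.] (np.float64(143.3), np.float64(0.09))
b250 [419. 142.   3.] (np.float64(147.9), np.float64(0.075))
pl [454.  32. 106.] (np.float64(140.3), np.float64(0.897))
pl [453.  33.   3.] (np.float64(140.4), np.float64(0.889))
bot [622. -30.  95.] (np.float64(158.7), np.float64(2.174))
jar [664.  93.  72.] (np.float64(102.4), np.float64(3.12))
[294.6 169.8]
[373.8 259.9]
[238.9 199.5]
[341.3 287.7]
```

View pics/scrop.png

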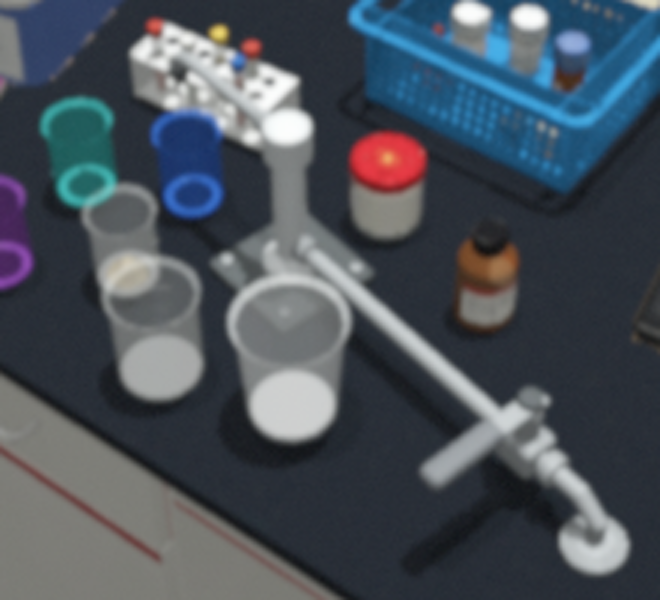

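servo_tool(deltas=[[0,0,0.03,40,-40,0,1],[0,0,0.06,80,-80,0,1],[0,0,0.09,120,-120,0,1],[0,0,0.12,160,-162,0,1],[0,0,0.15,200,-203,0,1],[0,0,0.18,240,-245,0,1],[0,0,0.21,280,-287,0,1],[0,0,0.232,320,-328,0,1],[0,0,0.232,353,-362,0,1],[0,0,0.232,353,-362,0,1],[0,0,0.232,353,-362,0,1]])

```text
clock: 2.48
position: [616.6, 204.5, 256.1]
tool_rot: [180.0, 0.0, -11.7]
contact_force: [0.3, 0.4, 0.4]
opening: 0.2
grasp_force: 0.0
```

servo_tool(deltas=[[0,0,0,0,0,-40,1],[0,0,0,0,0,-75,1],[0,0,0,0,0,-93,1],[0,0,0,0,0,-93,1]])

```text
clock: 2.98
position: [615.2, 205.5, 161.9]
tool_rot: [179.9, 0.2, -11.6]
contact_force: [-0.2, -1.3, 0.6]
opening: -0.1
grasp_force: 0.0
```

Run:
```python
from h import *
im=cams.capture("scene"); s=im[110:260,180:380,::-1]
cv2.imwrite("pics/s1.png",cv2.resize(s,None,fx=3,fy=3,interpolation=cv2.INTER_CUBIC))
print(bot.tips_ahead, readout.observe()["contact_force"])
O=np.array([565,118.6])
# push waypoints: r=95, offset 17 behind (clockwise side), az 78.3 -> 127.4
r,off=95,17
c=readout.observe()["position"]
for az in (78.3,85,92,99,106,113,118,122,124.5,127.4):
    a=np.radians(az);p=O+r*np.array([np.cos(a),np.sin(a)])+off*np.array([np.sin(a),-np.cos(a)])
    print(az,round(np.radians(az-78.3),3),(p-c[:2]).round(1))
```

```text
25.0 [0.13937322 0.39873163 0.51073569]
78.3 0.0 [-15.3   2.5]
85 0.117 [-26.    6.1]
92 0.239 [-37.6   8.5]
99 0.361 [-49.3   9.4]
106 0.483 [-61.1   8.9]
113 0.606 [-72.7   7. ]
118 0.693 [-80.8   4.8]
122 0.763 [-87.2   2.5]
124.5 0.806 [-91.1   0.8]
127.4 0.857 [-95.5  -1.3]
```

View pics/s1.png

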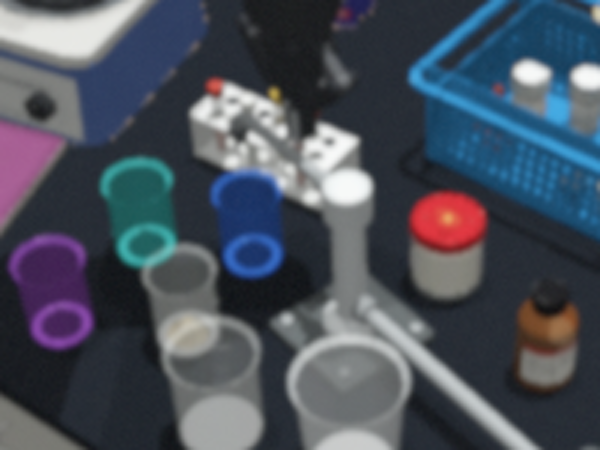

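The fingertip (crop (300,120)) is on the far side of the arm bar, clear of it. I'll push most of the way, then look.

servo_tool(deltas=[[0,0,0,-8,1,0,1],[0,0,0,-15,2.5,0,1],[0,0,0.06,-20,4,0,1],[0,0,0.117,-26,6,0,1],[0,0,0.18,-32,7.5,0,1],[0,0,0.24,-38,8.5,0,1],[0,0,0.3,-44,9,0,1],[0,0,0.36,-49,9.4,0,1],[0,0,0.42,-55,9.2,0,1],[0,0,0.48,-61,9,0,1],[0,0,0.55,-67,8,0,1],[0,0,0.606,-73,7,0,1]])

```text
clock: 4.53
position: [544.2, 212.6, 164.7]
tool_rot: [-179.9, -0.3, 23.2]
contact_force: [1.1, 1.1, -0.3]
opening: -0.5
grasp_force: 0.8
```

Run:
```python
from h import *
for n in ("top","scene"):
    im=cams.capture(n)
    s=im[140:280,200:340,::-1] if n=="top" else im[130:260,190:330,::-1]
    s=cv2.resize(s,None,fx=4,fy=4,interpolation=cv2.INTER_CUBIC)
    s=s[:520]
    globals()[n]=s
cv2.imwrite("pics/c2.png",np.hstack([cv2.resize(top,(400,371)),cv2.resize(scene,(400,371))]))
print(readout.observe()["position"],readout.observe()["contact_force"])
```

```text
[543.57706216 212.08993681 164.5223894 ] [-0.03313352  0.77670337  1.1185602 ]
```

View pics/c2.png

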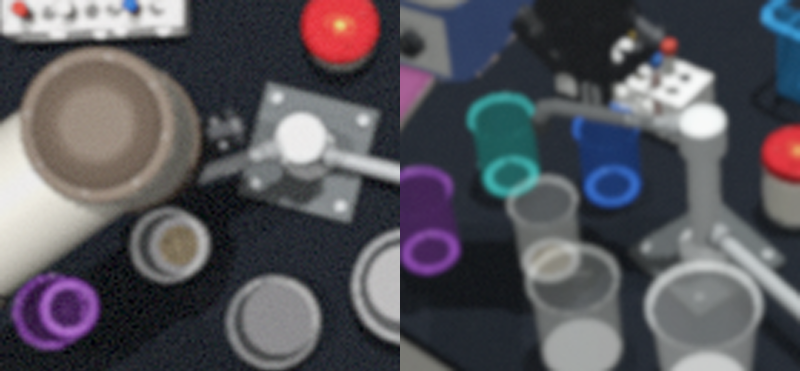

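Left panel: the bar shows from the hub at (301,137) to (205,178), with the robot hiding its end. Right panel: the nozzle elbow is near (542,110). The arm has swung and the beakers are still standing.

Run:
```python
from h import *
k=400/140
def az(a,b): d=b-a;return np.degrees(np.arctan2(d[1],d[0])),np.hypot(*d[:2])
f=lambda n,u,v,z:ray(n,(200 if n=="top" else 190)+u/k,(140 if n=="top" else 130)+v/k,z)
h=f("top",301,137,172);e=f("top",205,178,155);print(h,e,az(h,e))
hs=f("scene",302,121,172);es=f("scene",141,110,155);print(hs,es,az(hs,es))
O=np.array([565,118.6])
c=readout.observe()["position"][:2]
# az of bar from finger: offset 17
d=c-O; print("finger az",np.degrees(np.arctan2(d[1],d[0])+np.arcsin(17/np.hypot(*d))))
for off in(17,):
  for a0 in (113,116,119,122,124.5,127.4):
    a=np.radians(a0);p=O+95*np.array([np.cos(a),np.sin(a)])+off*np.array([np.sin(a),-np.cos(a)]);print(a0,np.radians(a0-113.3).round(3),(p-[542.5,212.4]).round(1))
```

```text
[564.05604034 117.48095891 172.        ] [532.36127068 190.02585987 155.        ] (np.float64(113.60045213663042), np.float64(79.1664138371902))
[559.49991323 111.02756242 172.        ] [505.71550128 236.2507219  155.        ] (np.float64(113.24393432987573), np.float64(136.2850051856908))
finger az 113.11560302782037
113 -0.005 [1.  0.3]
116 0.047 [-3.9 -1. ]
119 0.099 [-8.7 -2.5]
122 0.152 [-13.4  -4.2]
124.5 0.195 [-17.3  -5.9]
127.4 0.246 [-21.7  -8. ]
```

servo_tool(deltas=[[0,0,0.047,-4,-1,0,1],[0,0,0.1,-8.5,-2.5,0,1],[0,0,0.15,-13.5,-4,0,1],[0,0,0.195,-17.5,-6,0,1],[0,0,0.22,-19.5,-7,0,1],[0,0,0.23,-20.5,-7.5,0,1],[0,0,0.23,-20.5,-7.5,0,1]])

```text
clock: 5.5
position: [523.6, 204.2, 163.6]
tool_rot: [180.0, -0.0, 36.2]
contact_force: [1.3, 1.7, 1.6]
opening: 0.3
grasp_force: 0.8
```

servo_tool(deltas=[[0,0,0,12,9,0,1],[0,0,0,24,18,0,1],[0,0,0,24,18,40,1],[0,0,0,24,18,90,1],[0,0,0,70,30,90,1],[0,0,0,120,40,90,1],[0,0,0,120,40,90,1]])

```text
clock: 6.38
position: [645.9, 244.5, 249.9]
tool_rot: [-180.0, 0.2, 36.1]
contact_force: [-0.9, 0.1, 0.3]
opening: 0.2
grasp_force: 0.0
```

Run:
```python
from h import *
for n in ("top","scene"):
    im=cams.capture(n)
    s=im[160:260,220:320,::-1] if n=="top" else im[140:240,210:310,::-1]
    globals()[n]=cv2.resize(s,None,fx=4,fy=4,interpolation=cv2.INTER_CUBIC)
cv2.imwrite("pics/c3.png",np.hstack([top,scene]))
o=readout.observe();print(o["position"],o["contact_force"],o["joint_positions"])
```

```text
[643.53442762 244.02051245 251.48303439] [-0.02293645  0.33814226  0.22911801] [ 3.41865358e+01  2.85420301e+01  1.02154223e+01 -1.36927587e-02
 -7.18526005e+01  9.20015806e+01]
```

View pics/c3.png

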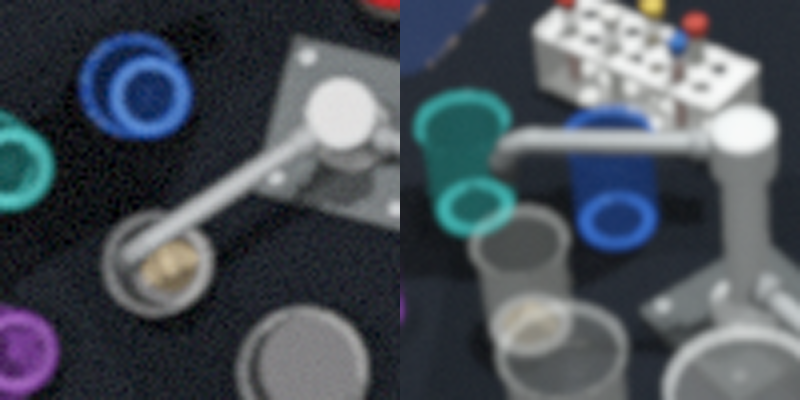

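Left panel: the hub is at (341,112), the bar ends near (130,252), and the rim centre is at (158,264). Right panel: the nozzle elbow is at (505,150), with the rim at (520,240).

Run:
```python
from h import *
f=lambda n,u,v,z:ray(n,(220 if n=="top" else 210)+u/4-.4,(160 if n=="top" else 140)+v/4-.4,z)
az=lambda a,b:(np.degrees(np.arctan2(*(b-a)[1::-1])).round(2),np.hypot(*(b-a)[:2]).round(1))
h=f("top",341,112,172);e=f("top",131,249,155);m=f("top",280,154,155)
print("arm",h,e,az(h,e),"bar line",az(m,e))
O=np.array([565,118.6,0])
print("armO",az(O,e))
for s in[(158,264,78),(160,264,70)]: p=f("top",*s);print("rim",p,az(O,p),az(h,p))
p=f("top",167,265,4);print("base?",p,az(O,p))
hs=f("scene",343,131,172);rs=f("scene",120,239,78);es=f("scene",104,143,158);bs=f("scene",133,325,2)
print("scene",hs,rs,az(hs,rs),es,az(hs,es),bs,az(hs,bs))
# ellipse fit of powder-beaker masks
for n,d in(("top",0),("scene",0)):
  cams.capture(n)
  for t in models.silhouettes("tall_beaker",n): print(n,t["confidence"],t["bbox"])
```

```text
arm [564.77754972 118.56941503 172.        ] [489.05883307 230.51490256 155.        ] (np.float64(124.07), np.float64(135.1)) bar line (np.float64(124.11), np.float64(95.2))
armO (np.float64(124.16), np.float64(135.2))
rim [481.4730608  225.71060718  78.        ] (np.float64(127.95), np.float64(135.8)) (np.float64(127.87), np.float64(135.7))
rim [481.51437    225.59418618  70.        ] (np.float64(127.96), np.float64(135.7)) (np.float64(127.88), np.float64(135.6))
base? [481.10799536 229.84180687   4.        ] (np.float64(127.02), np.float64(139.3))
scene [559.02595785 111.66347603 172.        ] [482.58309942 224.95379834  78.        ] (np.float64(124.01), np.float64(136.7)) [480.96148068 224.898451   158.        ] (np.float64(124.58), np.float64(137.5)) [482.02729385 223.84664525   2.        ] (np.float64(124.46), np.float64(136.1))
top 0.94 [242.7, 168.0, 24.4, 27.5]
top 0.92 [203.8, 236.7, 30.2, 27.9]
top 0.78 [246.4, 212.8, 27.5, 25.3]
top 0.76 [202.2, 186.2, 30.7, 29.7]
scene 0.87 [231.5, 189.2, 20.3, 35.0]
scene 0.85 [254.7, 166.6, 23.3, 35.5]
scene 0.8 [213.6, 163.3, 25.1, 33.9]
scene 0.64 [183.4, 186.5, 27.8, 37.3]
scene 0.62 [231.3, 216.8, 36.3, 43.9]
```

```bash
cat > fit.py <<'E'
from h import *
from scipy.ndimage import map_coordinates
from scipy.optimize import minimize
def samp(g,n,P): 
    uv=np.array([proj(n,p) for p in P]); return map_coordinates(g,[uv[:,1],uv[:,0]],order=1)
def fit(n,az0,r0=40,r1=120):
    g=cv2.GaussianBlur(cv2.cvtColor(cams.capture(n),cv2.COLOR_RGB2GRAY),(3,3),0).astype(float)
    O=np.array([565,118.6])
    def line(az,o):
        a=np.radians(az);u=np.array([np.cos(a),np.sin(a)]);w=np.array([-u[1],u[0]])
        return [np.r_[O+r*u+o*w,157] for r in np.linspace(r0,r1,25)]
    best=max(((samp(g,n,line(a,o)).mean()+.5*samp(g,n,line(a,o+3)).mean()+.5*samp(g,n,line(a,o-3)).mean()-.7*samp(g,n,line(a,o+11)).mean()-.7*samp(g,n,line(a,o-11)).mean(),a,o) for a in np.arange(az0-6,az0+6,.5) for o in np.arange(-9,9.1,1)))
    return best
def beaker(n,f):
    g=cv2.GaussianBlur(cv2.cvtColor(cv2.imread(f),cv2.COLOR_BGR2GRAY),(3,3),0).astype(float)
    t=np.linspace(0,2*np.pi,48,endpoint=False)
    return max((samp(g,n,np.c_[x+28*np.cos(t),y+28*np.sin(t),0*t+77]).mean()-.5*samp(g,n,np.c_[x+34*np.cos(t),y+34*np.sin(t),0*t+77]).mean(),x,y) for x in range(472,492) for y in range(216,238))
E
python3 - <<'E'
from fit import *
for n in("top","scene"):
    b=beaker(n,f"pics/{n}0.png");L=fit(n,125);a=np.radians(L[1])
    d=np.array(b[1:])-[565,118.6]; print(n,b,L,"short by mm",-d[0]*np.sin(a)+d[1]*np.cos(a)-L[2])
E
```

```text
Traceback (most recent call last):
  File "fit.py", line 17, in beaker
    return max((samp(g,n,np.c_[x+28*np.cos(t),y+28*np.sin(t),0*t+77]).mean()-.5*samp(g,n,np.c_[x+34*np.cos(t),y+34*np.sin(t),0*t+77]).mean(),x,y) for x in range(472,492) for y in range(216,238))
  File "fit.py", line 17, in <genexpr>
    return max((samp(g,n,np.c_[x+28*np.cos(t),y+28*np.sin(t),0*t+77]).mean()-.5*samp(g,n,np.c_[x+34*np.cos(t),y+34*np.sin(t),0*t+77]).mean(),x,y) for x in range(472,492) for y in range(216,238))
                ~~~~^^^^^^^^^^^^^^^^^^^^^^^^^^^^^^^^^^^^^^^^^^^^^^^^^
  File "fit.py", line 5, in samp
    uv=np.array([proj(n,p) for p in P]); return map_coordinates(g,[uv[:,1],uv[:,0]],order=1)
                 ~~~~^^^^^
  File "h.py", line 9, in proj
    m,R=C(n); q=R.T@(np.asarray(p,float)-m['eye']); return np.array([m['cx']+m['fx']*q[0]/-q[2], m['cy']-m['fy']*q[1]/-q[2]])
        ~^^^
  File "h.py", line 5, in C
    m=cams.camera_model(n); return m,Ro.from_euler('xyz',m['rotation'],degrees=True).as_matrix()
ValueError: time passes only in moves, steps and waits
```

```bash
sed -i 's/^def C(n)/import functools\n@functools.lru_cache\ndef C(n)/' h.py
python3 - <<'E'
from fit import *
for n in("top","scene"):
    b=beaker(n,f"pics/{n}0.png");L=fit(n,125);a=np.radians(L[1])
    d=np.array(b[1:])-[565,118.6]; print(n,b,L,"short by mm",-d[0]*np.sin(a)+d[1]*np.cos(a)-L[2])
print(readout.observe()["clock"])
E
```

```text
top (np.float64(109.22889385857042), 482, 227) (np.float64(255.70211420782013), np.float64(123.5), np.float64(2.0)) short by mm 7.382554023747858
scene (np.float64(78.55474474442798), 481, 224) (np.float64(220.39853175157762), np.float64(125.0), np.float64(1.0)) short by mm 7.3538153288750365
6.775
```

Both cameras say the nozzle is about 7.4 mm short of the centre, so I go back and push about 5 mm more at the finger radius.

servo_tool(deltas=[[0,0,0,-50,-12,0,1],[0,0,0,-96,-22,0,1],[0,0,0.02,-96,-22,-50,1],[0,0,0.05,-96,-22,-88,1],[0,0,0.05,-108,-31,-88,1],[0,0,0.05,-117,-38,-88,1],[0,0,0.05,-121,-41,-88,1],[0,0,0.05,-124,-43,-88,1],[0,0,0.05,-124,-43,-88,1]])

```text
clock: 7.9
position: [519.9, 201.5, 166.6]
tool_rot: [180.0, -0.2, 39.1]
contact_force: [0.6, 1.5, 0.6]
opening: 0.0
grasp_force: 0.7
```

servo_tool(deltas=[[0,0,0,12,9,0,1],[0,0,0,24,18,0,1],[0,0,0,24,18,40,1],[0,0,0,24,18,90,1],[0,0,0,70,30,90,1],[0,0,0,120,40,90,1],[0,0,0,120,40,90,1]])

```text
clock: 8.78
position: [642.0, 241.7, 251.8]
tool_rot: [-180.0, 0.2, 39.0]
contact_force: [-1.2, 0.3, -0.8]
opening: -0.1
grasp_force: 0.0
```

Run:
```python
from fit import *
for n in("top","scene"):
    cv2.imwrite(f"pics/{n}4.png",cams.capture(n)[:,:,::-1])
    b=beaker(n,f"pics/{n}0.png");print(beaker(n,f"pics/{n}4.png"));L=fit(n,127);a=np.radians(L[1])
    d=np.array(b[1:])-[565,118.6]; print(n,b,L,"short by mm",-d[0]*np.sin(a)+d[1]*np.cos(a)-L[2])
o=readout.observe();print(o["clock"],o["position"],o["tool_rot"])
```

```text
(np.float64(93.77871263530098), 482, 227)
top (np.float64(109.22889385857042), 482, 227) (np.float64(253.86624290717054), np.float64(127.0), np.float64(1.0)) short by mm 0.04999882424324653
(np.float64(74.29774848564593), 481, 224)
scene (np.float64(78.55474474442798), 481, 224) (np.float64(227.94017404219437), np.float64(127.0), np.float64(2.0)) short by mm 1.6540794037466782
8.975 [638.86727286 241.0475939  255.08913107] [-1.79997906e+02  5.40697428e-02  3.91017229e+01]
```

The nozzle is within about 1 mm of the centre and the beaker hasn't moved. Next is the lever: I move above its left side and turn the tool.

servo_tool(deltas=[[0,0,-0.18,-17,-28,0,1],[0,0,-0.36,-34,-56,0,1],[0,0,-0.54,-51,-84,0,1],[0,0,-0.72,-68,-112,0,1],[0,0,-0.9,-85,-140,0,1],[0,0,-1.08,-102,-168,0,1],[0,0,-1.26,-120,-196,0,1],[0,0,-1.44,-137,-224,0,1],[0,0,-1.62,-154,-252,0,1],[0,0,-1.8,-171,-280,0,1],[0,0,-1.98,-188,-308,0,1],[0,0,-2.16,-205,-333,0,1]])

```text
clock: 10.48
position: [432.8, -92.6, 256.2]
tool_rot: [-179.9, -0.0, -85.0]
contact_force: [-0.1, 0.1, -0.6]
opening: -0.1
grasp_force: 0.0
```

servo_tool(deltas=[[0,0,-0.14,0,0,0,1],[0,0,-0.27,0,0,0,1],[0,0,-0.27,0,0,0,1]])

```text
clock: 10.85
position: [433.6, -91.9, 256.0]
tool_rot: [-179.9, 0.0, -100.0]
contact_force: [-0.5, -0.4, -0.9]
opening: -0.1
grasp_force: 0.0
```

Run:
```python
from fit import *
o=readout.observe();c=o["position"];print(o["clock"],c,o["tool_rot"],o["joint_positions"].round())
# lever line fit in the first pictures
V=np.array([501.9,-143.8])
for n in("top","scene"):
    g=cv2.GaussianBlur(cv2.cvtColor(cv2.imread(f"pics/{n}0.png"),cv2.COLOR_BGR2GRAY),(3,3),0).astype(float)
    def S(a,o):
        a=np.radians(a);u=np.array([np.cos(a),np.sin(a)]);w=np.array([-u[1],u[0]])
        return samp(g,n,[np.r_[V+r*u+o*w,99] for r in range(38,97,4)]).mean()
    print(n,max((S(a,s)+.5*S(a,s+6)+.5*S(a,s-6)-.7*S(a,s+16)-.7*S(a,s-16),a,s) for a in np.arange(160,186,1) for s in range(-10,11)))
def P(az,off,r=75):
    a=np.radians(az);return V+r*np.array([np.cos(a),np.sin(a)])+off*np.array([np.sin(a),-np.cos(a)])
print("start",P(170,41)-c[:2])
s=P(170,41)
for az in range(170,261,6): print(az,round(np.radians(az-170),2),(P(az,21)-s).round(1))
```

```text
10.85 [433.55855114 -91.88860623 256.02072732] [-1.79918691e+02  2.57234895e-02 -1.00033266e+02] [  9.   4. -24.   0. -62. -19.]
top (np.float64(298.5872866696829), np.int64(168), -1)
scene (np.float64(242.80947689386016), np.int64(169), 2)
start [1.60044267 1.48933743]
170 0.0 [ -3.5 -19.7]
176 0.1 [ -6.6 -27.2]
182 0.21 [ -8.9 -35. ]
188 0.31 [-10.5 -43. ]
194 0.42 [-11.1 -51.2]
200 0.52 [-10.9 -59.3]
206 0.63 [ -9.9 -67.4]
212 0.73 [ -8.  -75.3]
218 0.84 [ -5.3 -83. ]
224 0.94 [ -1.8 -90.4]
230 1.05 [  2.4 -97.4]
236 1.15 [   7.4 -103.8]
242 1.26 [  13.  -109.8]
248 1.36 [  19.2 -115.1]
254 1.47 [  25.9 -119.7]
260 1.57 [  33.  -123.6]
```

servo_tool(deltas=[[0,0,0,1,1,-50,1],[0,0,0,1,1,-100,1],[0,0,0,1,1,-130,1],[0,0,0,1,1,-155,1],[0,0,0,1,1,-155,1]])

```text
clock: 11.48
position: [433.9, -90.9, 99.2]
tool_rot: [179.8, -0.1, -100.0]
contact_force: [-0.3, 0.5, 0.7]
opening: -0.1
grasp_force: 0.0
```

servo_tool(deltas=[[0,0,0,-2,-10,0,1],[0,0,0,-3.5,-19,0,1],[0,0,0.1,-6.5,-27,0,1],[0,0,0.2,-9,-35,0,1],[0,0,0.31,-10.5,-43,0,1],[0,0,0.42,-11,-51,0,1],[0,0,0.52,-11,-59,0,1],[0,0,0.63,-10,-67,0,1],[0,0,0.73,-8,-75,0,1],[0,0,0.84,-5,-83,0,1],[0,0,0.94,-2,-90,0,1],[0,0,1.05,2.5,-97,0,1]])

```text
clock: 12.98
position: [437.2, -188.6, 101.2]
tool_rot: [-180.0, -0.0, -39.8]
contact_force: [-1.3, 1.7, 0.7]
opening: -0.1
grasp_force: 0.9
```

servo_tool(deltas=[[0,0,0.1,5,-7,0,1],[0,0,0.21,10.5,-13,0,1],[0,0,0.31,17,-18,0,1],[0,0,0.4,22,-22,0,1],[0,0,0.46,25,-23.5,0,1],[0,0,0.46,25,-23.5,0,1]])

```text
clock: 13.72
position: [462.5, -212.2, 101.0]
tool_rot: [-180.0, -0.0, -13.7]
contact_force: [-1.6, -0.0, 0.7]
opening: -0.2
grasp_force: 0.4
```

servo_tool(deltas=[[0,0,0,1,-0.3,0,1],[0,0,0,2,-0.5,0,1],[0,0,0,2,-0.5,0,1]])

```text
clock: 14.1
position: [464.2, -211.9, 100.3]
tool_rot: [180.0, 0.1, -13.6]
contact_force: [-3.8, -0.7, 2.1]
opening: -0.1
grasp_force: 1.6
```

servo_tool(deltas=[[0,0,0,1,0.2,0,1],[0,0,0,1,0.2,0,1]])

```text
clock: 14.35
position: [464.3, -211.7, 100.1]
tool_rot: [180.0, 0.2, -13.6]
contact_force: [-5.0, -1.1, 3.7]
opening: 0.2
grasp_force: 2.6
```

servo_tool(deltas=[[0,0,0,1,0.2,0,1],[0,0,0,1,0.2,0,1]])

```text
clock: 14.6
position: [464.4, -211.5, 99.9]
tool_rot: [180.0, 0.3, -13.7]
contact_force: [-6.5, -2.2, 3.8]
opening: -0.2
grasp_force: 3.3
```

The force rises without any motion, so the lever is at its stop. I back off and look.

servo_tool(deltas=[[0,0,0,-12,3,0,1],[0,0,0,-30,8,0,1],[0,0,0,-30,8,50,1],[0,0,0,-30,8,110,1],[0,0,0,-20,-40,150,1],[0,0,0,-20,-90,150,1],[0,0,0,-20,-140,150,1],[0,0,0,-20,-140,150,1]])

```text
clock: 15.6
position: [447.2, -354.0, 249.9]
tool_rot: [180.0, -0.1, -13.8]
contact_force: [0.3, 0.1, -0.6]
opening: -0.0
grasp_force: 0.0
```

Run:
```python
from fit import *
for n in("top","scene"):
    cv2.imwrite(f"pics/{n}5.png",cams.capture(n)[:,:,::-1]);L=fit(n,127);a=np.radians(L[1])
    b=beaker(n,f"pics/{n}5.png");d=np.array(b[1:])-[565,118.6]; print(n,b,L,"short by mm",-d[0]*np.sin(a)+d[1]*np.cos(a)-L[2])
t=cv2.imread("pics/top5.png")[140:280,200:460];s=cv2.imread("pics/scene5.png")[140:330,180:440]
cv2.imwrite("pics/end.png",np.vstack([cv2.resize(t,None,fx=1.8,fy=1.8),cv2.resize(s,None,fx=1.8,fy=1.8)]))
print(readout.observe()["contact_force"])
```

```text
top (np.float64(98.07986412060723), 482, 227) (np.float64(259.5212483152528), np.float64(127.0), np.float64(1.0)) short by mm 0.04999882424324653
scene (np.float64(71.76741884411328), 481, 224) (np.float64(218.34592802427477), np.float64(127.0), np.float64(2.0)) short by mm 1.6540794037466782
[-0.55246024 -1.14008141 -0.53409009]
```

View pics/end.png

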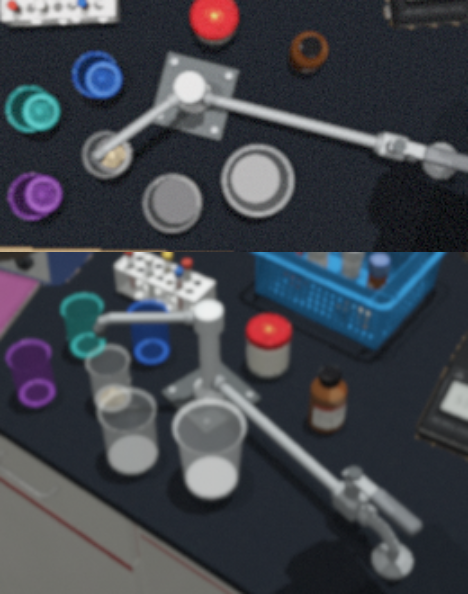

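The lever (top view, (390,146) to (468,165)) lies in line with the pipe and points away from the column. The nozzle end is over the powder beaker at (107,155), and the other things stand where they were.

```bash
python3 -c "
from h import *
print(job.close_job())"
```

```text
the job is handed in; nothing more can be done
None
```

The job is handed in: the nozzle is within about 2 mm of the powder beaker's centre by both cameras, the lever was then pushed to its stop in line with the pipe, and the last pictures show the beakers, bottle and jar still standing.

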